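# Tip the filter out of its tray and fit it to the microscope

## Robot

A 7-joint arm with a two-finger parallel gripper is mounted at the origin on the work surface. World frame = base frame: x ahead of the robot, y to its left, z up, the work surface at z = 0. Lengths are in m, angles in rad, forces in N, time in s.
With the tool pointing down it reaches from about 0.35 to 0.9 m from the base axis. Payload 19.9 kg.
Tool frame: the origin (TCP) lies at the very end of the fingers, on their centre line; the grasp point (between the pads) lies 19 mm behind it (robot.hold_point_z is the distance from the TCP to the grasp point, in m); z points along the fingers, y is the line along which they close (so a half turn about z gives the same grasp; the last joint's range is limited). The gripper opens to 85 mm and grips with 20 to 120 N. Pads are 22 mm wide; open, the fingers measure 114 mm over their backs; the gripper's body (76 mm by 85 mm) begins 54 mm behind the grasp point. The pads swing forward as they close: fully open they stand 13 mm farther back than shut.
Start: joints at [1.278, 0.417, -0.01, 1.614, 0.005, 1.111, -0.053], TCP at [0.155, -0.605, 0.231] pointing down, gripper open.
Joint ranges: [-2.81, 2.81], [-0.39, 2.02], [-1.27, 1.25], [0.06, 2.57], [-1.19, 4.33], [0.19, 2], [-2.82, 2.82]. Speed limits (rad/s): [1.89, 1.89, 2.39, 2.39, 3.01, 3.01, 3.01].

## Interface

Orientations are given as [roll, pitch, yaw] about the fixed x, y, z axes, in that order (R = Rz(yaw) Ry(pitch) Rx(roll)).
In Python, from cell import robot gives the robot as it stands.
- The arm moves only by the shell command python3 -m pendant 'ROWS' [FORCE]. ROWS is JSON, a list of rows, each a list of 7 numbers: the closure, from 0 (fully open) to 1 (shut), then the shift along the world's x, y, z in m, then the turn, a rotation vector about the world's x, y, z in degrees. In form: [[jaw, dx, dy, dz, rx, ry, rz], ...]. A call has 1 to 5 rows; each row shifts and turns the commanded pose from where the row before left it; what a row does not reach is not made up. A row lasts 1/10 s, in which the tool goes at most 50 mm and 8.59 degrees, less where a joint would pass 70% of its speed; a pose out of reach is approached as far as the arm can. A call is refused whole if a number of a shift passes 0.05 or a number of a turn 8.59, either way. A call with a gripper value outside its range is refused whole. The fingers move at their own pace and stop on an object; FORCE is the grip in N (left out, the last holds). Time passes only in rows, so rows that do not move let the fingers close. It gives the time, the measured TCP pose, the force, the opening and the grip force at its end, in the units of the state.
- robot.get_state(): the state, without advancing time (a new reading comes with each control period).
- robot.read_camera(name): name is "side" or "top"; returns a dict with "img" (480x640x3 uint8, red, green, blue), "camera_matrix" (3x3 intrinsics, pixels), "origin" and "orientation" of the camera in the world. Camera axes: x right, y down, z forward; pixel columns grow to the right and rows downward; lengths in m; the calibration is good to about 2 mm. A picture is of the moment at which its call begins. There is no depth.
- robot.close_job(): hands the job in; it is judged then, once.
The state is a dict: "clock": time; "qpos": joint angles; "dq": joint speeds; "joint_torque": joint torques, N m; "tool_pos": TCP position; "eef_rot": TCP orientation; "ft_force": force on the tool from outside, world axes, zero at the start; "wrist_torque": the same for the moment, N m; "width": finger opening in m; "grip_force": force on a finger pad.
Only numpy, scipy, OpenCV 4.12 (cv2) and the standard library are available. Lean on these libraries where they do the work, as an engineer would, in place of code of your own. Each camera call takes 0.05 s, during which the arm holds its last target. There are 200 camera calls.

## Task

The round filter lies loose under the clear cover of its shallow tray: tip the tray by the bail on its long side so the filter slides to the opposite long wall, set the tray flat and let go, then tip it by the end bail so the filter slides along that wall past the rib into the notched corner, and set the tray flat and let go again. Pick the filter from that corner, lower it, without dropping it, flat between the four lugs of the carrier swung out from the microscope, and let go. Never let the filter fall on the bench, and leave the oil bottle, slide box and mouse where they are.

Things in the scene. Friction and masses are not known exactly. Their poses are not given: they have to be found in the camera images.
- tray: Loose aluminium tray, 208 (its x) by 128 mm (its y) outside, 0.45 kg, flat on the bench. Origin: centre of its underside, z up. Floor top at z 6 mm; walls 4 mm thick, up to z 22. A fixed clear cover (top at z 25) closes all of x < 18 mm; beyond it the bay is open. Its +x end lies towards the microscope, +y away from the robot. The filter starts to slide at 11 to 17 degrees of tilt; 25 to 30 is plenty.
- gap (a point): Middle of the gap past the tray's cross rib, at x 16, y -33, z 6 mm in the tray's frame. Axes: the tray's. The rib (4 mm thick, x 14 to 18 mm, as high as the walls) runs from the +y wall to y = -6 mm; the gap from there to the -y wall (inner face at y = -60) is 54 mm wide.
- corner (a point): Centre of the filter once it nests in the notched corner, at x 86, y -39, z 6 mm (on the floor) in the tray's frame. Axes: the tray's. The +x end wall has a notch 32 mm wide, down to the floor, centred on this y: the filter's rim sticks out 3 mm past the wall there, so it can be grasped by its edges along the tray's x, one finger outside the notch, one in the open bay.
- long_bail (a point): Middle of the bail on the tray's long +y side: a round steel bar 10 mm thick, 80 mm long, parallel to the tray's x, joined to the wall by an arm at each end. Axes: the tray's. At x 0, y 109, z 26 mm in its frame, 45 mm out from the wall. The bar can turn between two fingers that pinch it across. Lifted, the tray pivots on its bottom edge at y = -64 mm.
- end_bail (a point): Middle of the like bail on the tray's -x end: its bar is parallel to the tray's y and this point is at x -149, y 0, z 26 mm in the tray's frame, 45 mm out from the wall. Axes: the tray's. Lifted, the tray pivots on its bottom edge at x = 104 mm.
- seat (a point): Centre of the carrier's flat top, 80 mm above the bench: a steel disc 62 mm across on an arm that sticks out along the microscope's +y. Axes: the microscope's. Four lugs 3 mm high, 13 mm wide, 4 mm thick stand round it, inner faces 26 mm from the centre, at 45, 135, 225 and 315 degrees from x: gaps for fingers lie along x and y. The filter has 5 mm of play between them.
- filter: The loose optical filter: clear glass (31 mm across) in a black metal mount, a flat disc 42 mm across and 8 mm thick, about 40 g. Origin: centre of its underside, z along its axis. It starts lying flat on the tray's floor under the clear cover, clear of the walls.
- microscope: Fixed white microscope, base 230 mm (x) by 170 mm (y), about 410 mm tall, eyepieces towards -x. Origin: centre of its underside. The carrier's seat is at x 0, y 200, z 80 mm in its frame.
- oil_bottle: Bystander: amber bottle 36 mm across, 75 mm tall, standing. Origin: centre of its underside.
- slide_box: Bystander: closed grey slide box with a white lid, 90 by 175 by 33 mm. Origin: centre of its underside.
- mouse: Bystander: grey computer mouse, 105 by 60 by 33 mm. Origin: centre of its underside.

How it is judged:
By the outcome, as a careful person would: the job done as asked, in the order asked, and still so for the second after the job is handed in, with the robot touching nothing.
It also fails if it takes over 64 s, if anything falls off the work surface, if the arm or the gripper's body presses on something with over 40 N, if the wrist force passes 120 N, or if a joint passes its speed limit or range.

## Working session

There is one attempt and no reset: what is moved stays moved. The work goes in short steps, Python scripts to look and compute and a shell command to move; the robot and the scene stay as the last step left them, time stands still between calls to the robot, and variables do not carry over. Pictures are saved under pics/ and viewed, at most 10 in all, crops included, and the job is handed in when it is done.

```bash
mkdir -p pics; ls
cat > h.py <<'E'
import numpy as np,cv2
from cell import robot
from scipy.spatial.transform import Rotation as R
def cam(n,f=None):
    c=robot.read_camera(n)
    if f: cv2.imwrite('pics/'+f,cv2.cvtColor(c['img'],cv2.COLOR_RGB2BGR))
    return c
def rot(c):
    o=np.array(c['orientation']); return o if o.shape==(3,3) else R.from_euler('xyz',o).as_matrix()
def ray(c,u,v,z):
    d=rot(c)@np.linalg.inv(c['camera_matrix'])@[u,v,1]; o=np.array(c['origin']); return o+d*(z-o[2])/d[2]
def proj(c,p):
    q=np.array(c['camera_matrix'])@(rot(c).T@(np.array(p)-c['origin'])); return q[:2]/q[2]
E
python3 - <<'E'
from h import *
for n in('top','side'):
    c=cam(n,n+'0.png'); print(n,c['camera_matrix'],c['origin'],c['orientation'])
print(robot.get_state(),robot.hold_point_z)
E
```

```text
pics
top [[514.43467677   0.         333.59069245]
 [  0.         514.43467677 236.60230592]
 [  0.           0.           1.        ]] [ 0.41817093 -0.00325595  1.24999684] [-3.05818684 -0.00428497 -1.56535793]
side [[599.00164215   0.         307.99033019]
 [  0.         599.00164215 235.76003218]
 [  0.           0.           1.        ]] [-0.31380304  0.9815145   0.81041272] [-2.10235478e+00  3.90529526e-04 -2.42858126e+00]
{'clock': 0.1, 'qpos': array([ 1.27849816,  0.41793224, -0.01035054,  1.61412828,  0.00470302,
        1.11069672, -0.05301138]), 'dq': array([-8.18573933e-04, -1.20354973e-03,  8.67106360e-04,  8.60687794e-05,
        1.10904831e-03,  7.68975593e-04, -1.54716850e-03]), 'joint_torque': array([ 8.00835023e-04, -8.65822434e+01,  6.79664779e-01, -4.35635948e+01,
        1.92093698e-02,  4.84673074e-03,  8.18288345e-05]), 'tool_pos': array([ 0.15504819, -0.60513009,  0.23070539]), 'eef_rot': array([-3.14045449e+00,  7.10399004e-05,  2.50839684e-01]), 'ft_force': array([-0.33079283,  0.57275555, -0.15241472]), 'wrist_torque': array([-0.06598947, -0.03407425,  0.01407654]), 'grip_force': 0.0, 'width': 0.08553579429075224} 0.0187
```

View pics/top0.png

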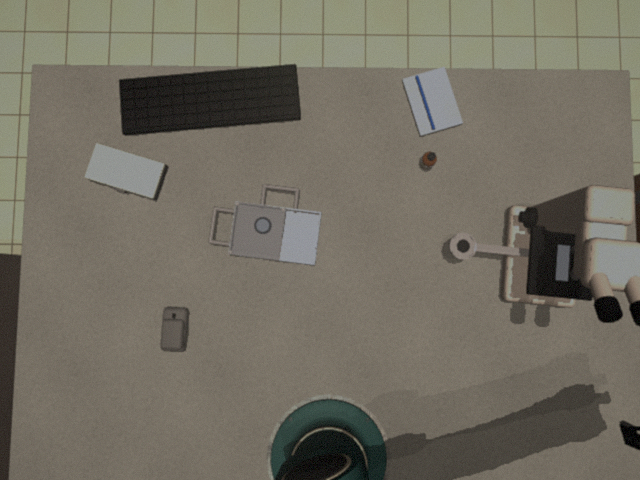

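View pics/side0.png

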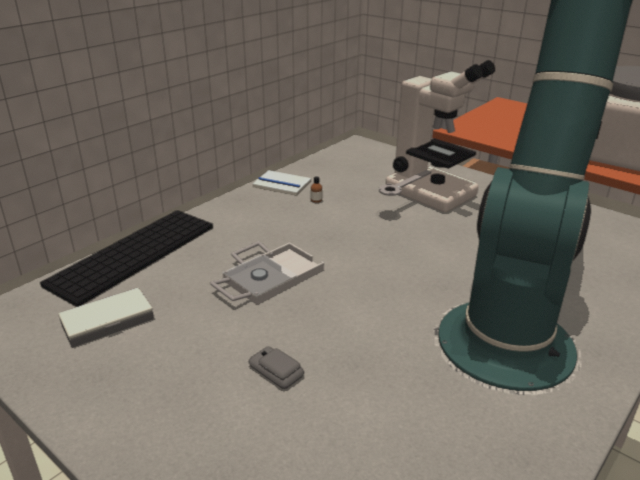

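The top view shows the tray at about (277,234), its long bail at (282,195), the end bail at (220,226) and the filter at (263,226). The carrier disc is at (462,247). The bystanders are well clear. Next I'll refine these positions.

Run:
```python
from h import *
c=cam('top'); im=cv2.cvtColor(c['img'],cv2.COLOR_RGB2BGR)
a=cv2.resize(im[175:275,200:330],None,fx=4,fy=4,interpolation=cv2.INTER_CUBIC)
b=cv2.resize(im[222:272,440:490],None,fx=4,fy=4,interpolation=cv2.INTER_CUBIC)
o=np.zeros((400,730,3),np.uint8);o[:,:520]=a;o[:200,525:725]=b
cv2.imwrite('pics/crop1.png',o)
# bench vs. tray: print bay mask
hsv=cv2.cvtColor(im,cv2.COLOR_BGR2HSV);m=(hsv[...,1]<35)&(hsv[...,2]>150);m=m.astype(np.uint8)
m[:180]=0;m[275:]=0;m[:,:225]=0;m[:,330:]=0
cs=max(cv2.findContours(m,0,2)[0],key=cv2.contourArea);r=cv2.minAreaRect(cs);print('bay',r,cv2.boxPoints(r),cv2.contourArea(cs))
for p in cv2.boxPoints(r): print(ray(c,*p,0.006))
```

```text
bay ((299.69232177734375, 237.4615478515625), (34.481651306152344, 48.62161636352539), 7.125016689300537) [[279.56924 259.44617]
 [285.6     211.20001]
 [319.8154  215.47693]
 [313.78464 263.72308]] 1512.0
[0.46604472 0.12222398 0.006     ]
[0.58360734 0.10920775 0.006     ]
[0.57361577 0.02579859 0.006     ]
[0.4561795  0.03946469 0.006     ]
```

View pics/crop1.png

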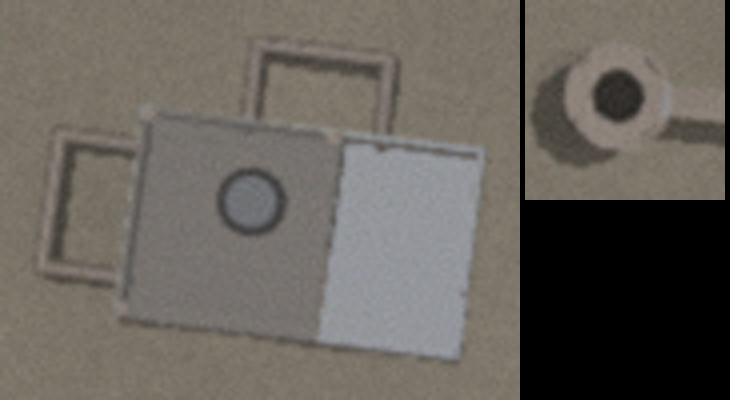

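The crop gives these full-image pixels:
- Tray corners: (236.3,202), (321,212), (315,265) and (230,254.5).
- Long bail midpoint: (281.2,188).
- End bail midpoint: (212.9,225.5).
- Seat centre: (463,246).

Run:
```python
from h import *
c=cam('top');f=lambda u,v:(200+u/4,175+v/4)
C=np.array([ray(c,*f(*p),.022)for p in[(145,108),(484,148),(460,360),(120,318)]])
ctr=C.mean(0);x=(C[1]+C[2]-C[0]-C[3]);print('ctr',ctr,'yaw',np.degrees(np.arctan2(x[1],x[0])),np.linalg.norm(x)/2)
y=(C[0]+C[1]-C[2]-C[3]);print('yawY-90',np.degrees(np.arctan2(y[1],y[0]))-90,np.linalg.norm(y)/2)
L=ray(c,*f(325,52),.026);E=ray(c,*f(51,202),.026);print('bails',L,E)
for p,q in[((252,44),(397,60)),((60,133),(43,272))]:
    a=ray(c,*f(*p),.026);b=ray(c,*f(*q),.026);d=b-a;print(np.degrees(np.arctan2(d[1],d[0])),np.linalg.norm(d))
th=np.arctan2(x[1],x[0]);M=R.from_euler('z',th).as_matrix()
print('pred',ctr+M@[0,.109,0],ctr+M@[-.149,0,0])
print('seat',ray(c,463,246,.08),'arm side',ray(c,505,250,.075))
s=cam('side')
print('side px for seat/long/end',proj(s,ray(c,463,246,.08)),proj(s,L),proj(s,E))
```

```text
ctr [0.52809069 0.13111063 0.022     ] yaw -96.57427956060803 0.20493581956183252
yawY-90 -95.75185660385024 0.1275919364758432
bails [0.63711743 0.11860231 0.026     ] [0.54547232 0.28095015 0.026     ]
-96.01011890111101 0.08778066466011052
174.48736271597724 0.08391059401300113
pred [0.63637394 0.11863109 0.022     ] [0.54514988 0.27913084 0.022     ]
seat [ 0.4962072  -0.30307015  0.08      ] arm side [ 0.48791106 -0.40050627  0.075     ]
side px for seat/long/end [389.99101261 188.42980602] [246.13824226 247.811049  ] [222.36504735 290.67422685]
```

```bash
python3 -m pendant '[[0,0.01,0.04,0,0,0,8],[0,0.01,0.045,0,0,0,8],[0,0.01,0.045,0,0,0,8],[0,0.01,0.045,0,0,0,8],[0,0.01,0.045,0,0,0,8]]'
python3 -m pendant '[[0.3,0.03,0.04,0,0,0,6],[0.5,0.03,0.04,0,0,0,6],[0.6,0.03,0.04,0,0,0,6],[0.6,0.03,0.04,0,0,0,6],[0.6,0.03,0.04,0,0,0,6]]'
```

```text
clock: 0.75
tool_pos: [0.2052, -0.3836, 0.2312]
eef_rot: [-3.141, 0.0, 0.955]
ft_force: [1.0, -0.7, 0.3]
width: 0.0853
grip_force: 0.0
clock: 1.25
tool_pos: [0.3559, -0.1837, 0.2316]
eef_rot: [3.141, 0.001, 1.477]
ft_force: [1.0, -1.0, 0.4]
width: 0.0342
grip_force: 0.0
```

```bash
python3 -m pendant '[[0.6,0.04,0.043,0,0,0,0],[0.6,0.04,0.043,0,0,0,0],[0.6,0.04,0.043,0,0,0,0],[0.6,0.04,0.043,0,0,0,0],[0.6,0.04,0.043,0,0,0,0]]' >/dev/null
python3 -m pendant '[[0.6,0.04,0.043,-0.03,0,0,0],[0.6,0.04,0.044,-0.04,0,0,0],[0.6,0,0,-0.04,0,0,0],[0.6,0,0,-0.03,0,0,0],[0.6,0,0,0,0,0,0]]'
python3 - <<'E'
from h import *
a=cam('top')['img'];b=cam('side')['img']
A=cv2.resize(a[165:275,200:340],None,fx=2.8,fy=2.8,interpolation=2);B=cv2.resize(b[170:310,170:340],None,fx=2.3,fy=2.3,interpolation=2)
o=np.zeros((330,790,3),np.uint8);o[:A.shape[0],:A.shape[1]]=A;o[:B.shape[0],395:395+B.shape[1]]=B[:330]
cv2.imwrite('pics/g1.png',o[...,::-1])
E
```

```text
clock: 2.25
tool_pos: [0.5815, 0.0608, 0.107]
eef_rot: [-3.135, 0.001, 1.473]
ft_force: [-0.0, -0.1, 0.1]
width: 0.0341
grip_force: 0.0
```

View pics/g1.png

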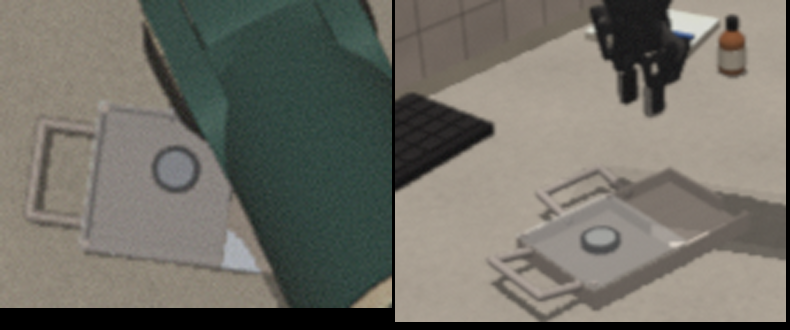

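The gripper stopped short, at about (640,90) in the original side crop, and is well above the tray. The remaining shift is (+0.0555, +0.058).

```bash
python3 -m pendant '[[0.6,0.028,0.029,0,0,0,0],[0.6,0.0275,0.029,0,0,0,0],[0.6,0,0,-0.02,0,0,0],[0.6,0,0,-0.02,0,0,0],[0.6,0,0,0,0,0,0]]'
python3 - <<'E'
from h import *
b=cam('side')['img']
cv2.imwrite('pics/g2.png',cv2.resize(b[180:310,190:350],None,fx=4.5,fy=4.5,interpolation=2)[...,::-1])
E
```

```text
clock: 2.85
tool_pos: [0.639, 0.1185, 0.0707]
eef_rot: [-3.141, 0.0, 1.472]
ft_force: [-0.5, -0.1, -1.2]
width: 0.034
grip_force: 0.0
```

View pics/g2.png

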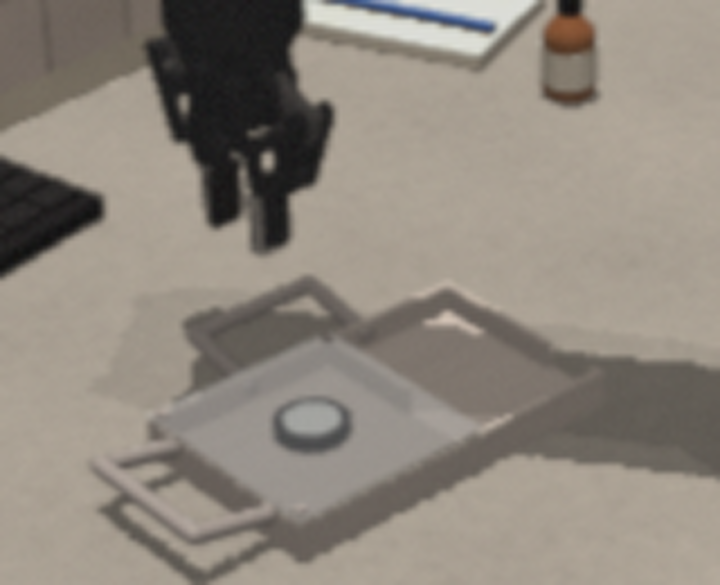

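The fingers at crop (220–270,235) straddle the bar at crop (255,310). I'll descend and pinch.

```bash
python3 -m pendant '[[0.6,-0.002,0,-0.02,0,0,0],[0.6,0,0,-0.02,0,0,0],[0.6,0,0,-0.012,0,0,0],[0.6,0,0,-0.007,0,0,0],[0.6,0,0,0,0,0,0]]'
python3 -m pendant '[[1,0,0,0,0,0,0],[1,0,0,0,0,0,0],[1,0,0,0,0,0,0],[1,0,0,0,0,0,0],[1,0,0,0,0,0,0]]' 40
```

```text
clock: 3.4
tool_pos: [0.6373, 0.1188, 0.012]
eef_rot: [3.142, -0.0, 1.472]
ft_force: [-0.5, -0.2, -0.4]
width: 0.0343
grip_force: 0.0
clock: 3.9
tool_pos: [0.6377, 0.1191, 0.0127]
eef_rot: [3.14, -0.0, 1.472]
ft_force: [-1.7, -1.0, 6.8]
width: 0.0083
grip_force: 39.1
```

```bash
python3 -m pendant '[[1,-0.0018,0.0002,0.0105,0,0,0],[1,-0.0026,0.0002,0.0105,0,0,0],[1,-0.0032,0.0003,0.0101,0,0,0],[1,-0.0038,0.0004,0.0101,0,0,0]]'
python3 -m pendant '[[1,-0.0044,0.0005,0.0096,0,0,0],[1,-0.005,0.0005,0.0096,0,0,0],[1,-0.0055,0.0006,0.009,0,0,0],[1,-0.006,0.0006,0.009,0,0,0]]'
python3 -m pendant '[[1,0,0,0,0,0,0],[1,0,0,0,0,0,0],[1,0,0,0,0,0,0],[1,0,0,0,0,0,0]]'
python3 - <<'E'
from h import *
b=cam('side')['img']
cv2.imwrite('pics/g3.png',cv2.resize(b[150:310,180:350],None,fx=3.7,fy=3.7,interpolation=2)[...,::-1])
E
```

```text
clock: 4.3
tool_pos: [0.6256, 0.1201, 0.054]
eef_rot: [3.141, -0.0, 1.473]
ft_force: [0.5, 0.8, -3.6]
width: 0.0085
grip_force: 38.9
clock: 4.7
tool_pos: [0.6043, 0.1223, 0.0908]
eef_rot: [3.142, 0.0, 1.473]
ft_force: [1.8, -0.0, -2.8]
width: 0.0082
grip_force: 38.9
clock: 5.1
tool_pos: [0.605, 0.1221, 0.0897]
eef_rot: [-3.141, 0.0, 1.472]
ft_force: [2.4, 0.4, -2.0]
width: 0.0083
grip_force: 39.4
```

View pics/g3.png

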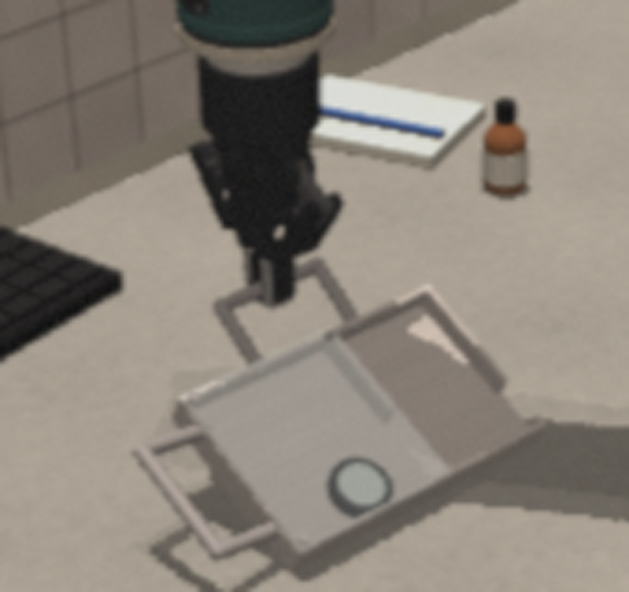

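The tray is tilted and the filter rests on the −y wall at crop (360,487). I'll lower it along the same arc.

```bash
python3 -m pendant '[[1,0.006,-0.0006,-0.009,0,0,0],[1,0.0055,-0.0006,-0.009,0,0,0],[1,0.005,-0.0005,-0.0096,0,0,0],[1,0.0044,-0.0005,-0.0096,0,0,0]]'
python3 -m pendant '[[1,0.0038,-0.0004,-0.0101,0,0,0],[1,0.0032,-0.0003,-0.0101,0,0,0],[1,0.0026,-0.0002,-0.009,0,0,0],[1,0.001,-0.0001,-0.006,0,0,0],[1,0.0008,-0.0001,-0.006,0,0,0]]'
python3 -m pendant '[[1,0,0,0,0,0,0],[1,0,0,0,0,0,0]]'
```

```text
clock: 5.55
tool_pos: [0.6258, 0.12, 0.0514]
eef_rot: [-3.14, 0.0, 1.473]
ft_force: [0.5, -0.3, -1.2]
width: 0.0083
grip_force: 39.2
clock: 6.05
tool_pos: [0.6383, 0.1188, 0.012]
eef_rot: [3.14, -0.0, 1.472]
ft_force: [0.8, -1.6, 11.2]
width: 0.0083
grip_force: 40.8
clock: 6.25
tool_pos: [0.638, 0.1189, 0.0122]
eef_rot: [3.14, -0.0, 1.472]
ft_force: [-1.6, -1.6, 6.4]
width: 0.008
grip_force: 40.4
```

```bash
python3 -m pendant '[[0.6,0,0,0,0,0,0],[0.6,0,0,0,0,0,0],[0.6,0,0,0.01,0,0,0],[0.6,0,0,0.03,0,0,0],[0.6,0,0,0.03,0,0,0]]'
python3 -m pendant '[[0.6,0,0,0.04,0,0,8],[0.6,-0.01,0.01,0.03,0,0,8],[0.6,-0.01,0.02,0,0,0,8],[0.6,-0.01,0.02,0,0,0,8],[0.6,-0.01,0.02,0,0,0,8]]'
python3 -m pendant '[[0.6,-0.01,0.02,0,0,0,8],[0.6,-0.01,0.02,0,0,0,8],[0.6,-0.01,0.02,0,0,0,8],[0.6,-0.01,0.02,0,0,0,8],[0.6,0,0,0,0,0,0]]'
python3 - <<'E'
from h import *
s=robot.get_state();print(s['qpos'])
c=cam('top');a=c['img'];b=cam('side')['img']
A=cv2.resize(a[165:275,190:330],None,fx=3,fy=3,interpolation=2);B=cv2.resize(b[200:310,190:340],None,fx=2.4,fy=2.4,interpolation=2)
o=np.zeros((330,790,3),np.uint8);o[:A.shape[0],:A.shape[1]]=A;o[:B.shape[0],425:425+B.shape[1]]=B[:330]
cv2.imwrite('pics/g4.png',o[...,::-1])
E
```

```text
clock: 6.75
tool_pos: [0.6368, 0.1191, 0.0828]
eef_rot: [-3.141, -0.0, 1.473]
ft_force: [0.5, -0.6, 0.4]
width: 0.0341
grip_force: 0.0
clock: 7.25
tool_pos: [0.5969, 0.1895, 0.1527]
eef_rot: [3.141, 0.001, 2.176]
ft_force: [0.4, -0.5, -0.7]
width: 0.034
grip_force: 0.0
clock: 7.75
tool_pos: [0.5554, 0.2719, 0.1525]
eef_rot: [3.14, -0.001, 2.738]
ft_force: [0.3, 0.0, -0.0]
width: 0.0338
grip_force: 0.0
[ 0.14767109  0.67169331 -0.93003463  1.67944496  0.59365444  1.09760041
  0.20724969]
```

View pics/g4.png

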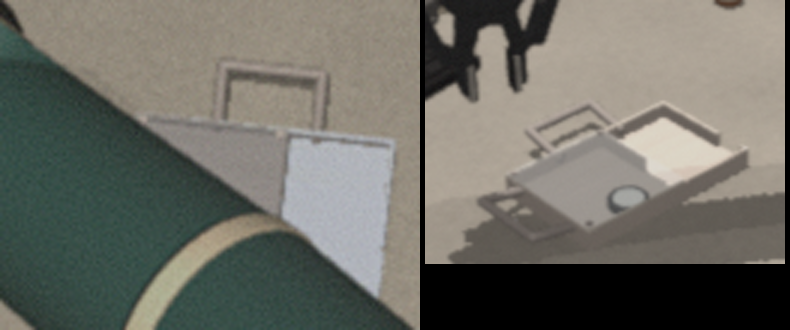

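The filter rests on the −y wall at crop (628,198) and the tray has barely moved. The end bail's midpoint is at side pixel (224,291), which matches the prediction. Next I'll align and descend.

```bash
python3 -m pendant '[[0.6,-0.005,0.005,0,0,0,8],[0.6,-0.0045,0.004,0,0,0,8],[0.6,0,0,-0.03,0,0,1],[0.6,0,0,-0.04,0,0,0],[0.6,0,0,0,0,0,0]]'
python3 - <<'E'
from h import *
s=robot.get_state();print(s['qpos'])
b=cam('side')['img']
cv2.imwrite('pics/g5.png',cv2.resize(b[190:320,180:330],None,fx=4.5,fy=4.5,interpolation=2)[...,::-1])
E
```

```text
clock: 8.35
tool_pos: [0.5465, 0.2753, 0.0778]
eef_rot: [-3.138, -0.004, 3.023]
ft_force: [-0.7, -1.2, 0.7]
width: 0.0339
grip_force: 0.0
[ 0.12919877  0.77909996 -0.92061264  1.73439074  0.72071468  1.01105846
  0.38865649]
```

View pics/g5.png

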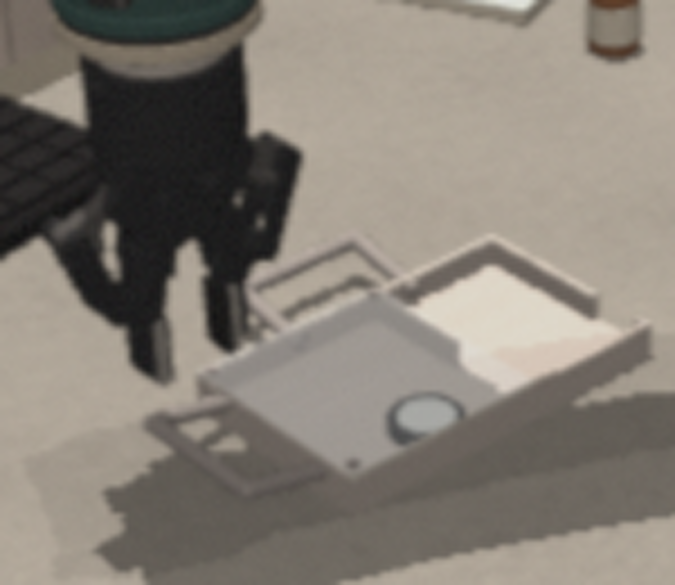

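The fingers at crop (150–225,360) are above the bar and 6 mm short in y. I'll correct that, descend and pinch.

```bash
python3 -m pendant '[[0.6,0,0.006,-0.01,0,0,0.8],[0.6,0,0,-0.025,0,0,0],[0.6,0,0,-0.02,0,0,0],[0.6,0,0,-0.01,0,0,0],[0.6,0,0,0,0,0,0]]'
python3 -m pendant '[[1,0,0,0,0,0,0],[1,0,0,0,0,0,0],[1,0,0,0,0,0,0],[1,0,0,0,0,0,0],[1,0,0,0,0,0,0]]' 40
```

```text
clock: 8.9
tool_pos: [0.5473, 0.2838, 0.0158]
eef_rot: [-3.141, -0.001, 3.04]
ft_force: [-0.0, -0.1, -0.4]
width: 0.0343
grip_force: 0.0
clock: 9.4
tool_pos: [0.5481, 0.2841, 0.0176]
eef_rot: [3.141, 0.001, 3.04]
ft_force: [-1.4, -1.9, 7.3]
width: 0.0081
grip_force: 39.4
```

```bash
python3 -m pendant '[[0.6,0,0,0,0,0,0],[0.6,0,0,0,0,0,0],[0.6,0,-0.002,-0.005,0,0,0],[0.6,0,0,0,0,0,0]]'
python3 -m pendant '[[1,0,0,0,0,0,0],[1,0,0,0,0,0,0],[1,0,0,0,0,0,0],[1,0,0,0,0,0,0],[1,0,0,0,0,0,0]]' 40
```

```text
clock: 9.8
tool_pos: [0.5474, 0.2814, 0.0109]
eef_rot: [-3.141, -0.001, 3.04]
ft_force: [0.4, -0.7, -0.3]
width: 0.0338
grip_force: 0.0
clock: 10.3
tool_pos: [0.5476, 0.2821, 0.0117]
eef_rot: [3.142, 0.0, 3.04]
ft_force: [0.2, 1.2, -0.5]
width: 0.0083
grip_force: 39.0
```

```bash
python3 -m pendant '[[1,-0.0001,-0.0012,0.0102,0,0,0],[1,-0.0002,-0.0017,0.0102,0,0,0],[1,-0.0002,-0.0022,0.0102,0,0,0],[1,-0.0002,-0.0025,0.0099,0,0,0]]'
python3 -m pendant '[[1,-0.0002,-0.0014,0.005,0,0,0],[1,-0.0001,-0.0015,0.005,0,0,0],[1,-0.0002,-0.0016,0.005,0,0,0],[1,-0.0002,-0.0017,0.005,0,0,0]]'
python3 -m pendant '[[1,-0.0002,-0.0018,0.0048,0,0,0],[1,-0.0002,-0.0019,0.0048,0,0,0],[1,-0.0002,-0.002,0.0048,0,0,0],[1,-0.0002,-0.0021,0.0048,0,0,0]]'
python3 -m pendant '[[1,-0.0002,-0.0022,0.0048,0,0,0],[1,-0.0002,-0.0023,0.0047,0,0,0],[1,-0.0002,-0.0024,0.0046,0,0,0],[1,-0.0002,-0.0025,0.0046,0,0,0]]'
python3 -m pendant '[[1,-0.0003,-0.0025,0.0045,0,0,0],[1,-0.0003,-0.0026,0.0045,0,0,0],[1,-0.0002,-0.0026,0.0044,0,0,0],[1,-0.0002,-0.0026,0.0044,0,0,0],[1,0,0,0,0,0,0]]'
python3 -m pendant '[[1,0,0,0,0,0,0],[1,0,0,0,0,0,0],[1,0,0,0,0,0,0]]'
python3 - <<'E'
from h import *
s=robot.get_state();print(s['qpos'])
b=cam('side')['img'];a=cam('top')['img']
cv2.imwrite('pics/g6t.png',cv2.resize(a[165:285,200:350],None,fx=4,fy=4,interpolation=2)[...,::-1])
cv2.imwrite('pics/g6.png',cv2.resize(b[170:320,180:350],None,fx=4,fy=4,interpolation=2)[...,::-1])
E
```

```text
clock: 10.7
tool_pos: [0.5471, 0.2741, 0.0533]
eef_rot: [3.141, 0.001, 3.04]
ft_force: [1.5, 1.2, -2.7]
width: 0.0084
grip_force: 38.9
clock: 11.1
tool_pos: [0.5461, 0.2681, 0.0724]
eef_rot: [-3.142, -0.0, 3.04]
ft_force: [0.2, 0.5, -2.4]
width: 0.0083
grip_force: 38.8
clock: 11.5
tool_pos: [0.5454, 0.2602, 0.0917]
eef_rot: [3.142, 0.0, 3.04]
ft_force: [-0.1, 0.8, -4.0]
width: 0.0081
grip_force: 38.8
clock: 11.9
tool_pos: [0.5446, 0.2507, 0.1104]
eef_rot: [-3.142, 0.0, 3.04]
ft_force: [0.4, 1.6, -3.0]
width: 0.008
grip_force: 38.9
clock: 12.4
tool_pos: [0.5438, 0.2401, 0.1283]
eef_rot: [-3.141, 0.001, 3.039]
ft_force: [0.4, -0.6, -3.4]
width: 0.0081
grip_force: 39.0
clock: 12.7
tool_pos: [0.5435, 0.2407, 0.1276]
eef_rot: [-3.141, -0.0, 3.04]
ft_force: [0.4, 0.0, -2.5]
width: 0.0082
grip_force: 38.9
[ 0.23697399  0.6961035  -0.98631247  1.75727831  0.6603388   1.05905811
  0.48326605]
```

View pics/g6.png

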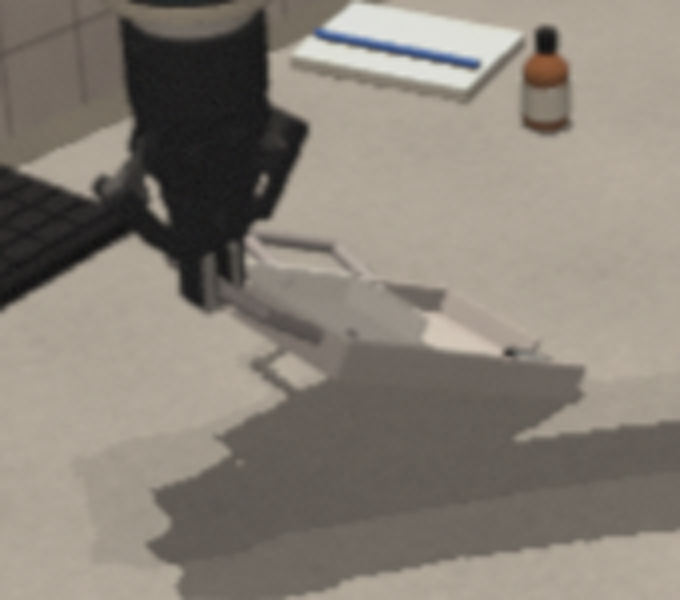

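The filter slid past the rib and reached the end wall at crop (520,350). I'll lower the tray along the arc.

```bash
python3 -m pendant '[[1,0.0005,0.0054,-0.0089,0,0,0],[1,0.0005,0.0052,-0.0089,0,0,0],[1,0.0004,0.0048,-0.0089,0,0,0],[1,0.0004,0.0045,-0.0095,0,0,0],[1,0.0004,0.0041,-0.0095,0,0,0]]'
python3 -m pendant '[[1,0.0004,0.0037,-0.0095,0,0,0],[1,0.0003,0.0033,-0.0099,0,0,0],[1,0.0003,0.0029,-0.0099,0,0,0],[1,0.0002,0.0025,-0.0099,0,0,0]]'
python3 -m pendant '[[1,0.0002,0.0022,-0.0092,0,0,0],[1,0.0002,0.0014,-0.0085,0,0,0],[1,0.0001,0.0008,-0.007,0,0,0],[1,0.0001,0.0005,-0.005,0,0,0],[1,0,0,0,0,0,0]]'
python3 -m pendant '[[0.6,0,0,0,0,0,0],[0.6,0,0,0,0,0,0],[0.6,0,0,0.02,0,0,0],[0.6,0,0,0.04,0,0,0],[0.6,0,0,0.04,0,0,0]]'
```

```text
clock: 13.3
tool_pos: [0.5456, 0.265, 0.081]
eef_rot: [-3.141, -0.0, 3.04]
ft_force: [-0.1, -2.5, -1.9]
width: 0.0082
grip_force: 39.0
clock: 13.7
tool_pos: [0.547, 0.2772, 0.042]
eef_rot: [-3.141, -0.0, 3.04]
ft_force: [-0.3, -1.5, -1.3]
width: 0.0083
grip_force: 38.9
clock: 14.2
tool_pos: [0.5476, 0.2827, 0.0133]
eef_rot: [3.141, 0.0, 3.04]
ft_force: [-4.4, -2.8, 11.6]
width: 0.0086
grip_force: 40.5
clock: 14.7
tool_pos: [0.5472, 0.2821, 0.1155]
eef_rot: [3.141, -0.001, 3.04]
ft_force: [0.6, -0.9, 0.2]
width: 0.0341
grip_force: 0.0
```

```bash
python3 -m pendant '[[0.6,0,0,0.03,0,0,0],[0.6,0.03,-0.02,0.03,0,0,0],[0.6,0.03,-0.02,0,0,0,0],[0.6,0.03,-0.02,0,0,0,0],[0.6,0,0,0,0,0,0]]'
python3 - <<'E'
from h import *
P=np.array([.481,.0495,.010])
for n in('top','side'):
    c=cam(n,n+'c.png');u,v=proj(c,P).round().astype(int);print(n,u,v)
    g=cv2.cvtColor(c['img'],cv2.COLOR_RGB2GRAY)
    w=g[v-16:v+16:1,u-18:u+18:1];print('\n'.join(' '.join('%3d'%k for k in r[::2]) for r in w[::2]))
    im=c['img'][...,::-1][v-50:v+50,u-60:u+60]
    globals()[n]=cv2.resize(im,None,fx=3.3,fy=3.3,interpolation=2)
cv2.imwrite('pics/last.png',np.hstack([top,side]))
E
```

```text
clock: 15.2
tool_pos: [0.6413, 0.2178, 0.1743]
eef_rot: [-3.141, 0.002, 3.034]
ft_force: [-0.1, -0.4, -0.7]
width: 0.0341
grip_force: 0.0
top 310 253
 70  69  70  74  77  69  76  76  78  71  68  72  74  68  72  71  71  73
 75  64  75  71  70  72  69  72  75  73  78  72  67  69  74  68  72  73
 72  74  72  71  74  71  73  72  72  74  70  71  74  75  75  72  74  75
 72  71  70  74  71  76  76  72  74  78  76  74  72  69  79  63  73  69
 69  76  74  72  74  75  72  71  74  73  74  78  71  74  75  71  73  70
 74  68  73  74  73  71  79  71  76  74  74  77  72  73  73  69  70  70
 71  71  73  73  73  71  75  72  76  80  67  72  77  74  71  71  71  72
 71  69  72  73  72  73  71  75  73  75  72  74  77  70  70  77  71  71
 70  70  70  70  72  75  74  74  76  75  72  75  74  75  72  76  70  70
 70  70  68  77  72  71  74  73  73  67  70  76  71  74  72  75  72  76
 69  68  65  70  71  72  70  73  74  70  78  73  70  68  72  74  72  69
 70  68  66  71  74  74  71  69  71  67  72  73  71  74  75  71  75  72
 64  63  65  68  72  66  69  74  70  73  71  73  73  70  73  71  72  74
 69  72  70  7
[... 666 characters left out ...]
 168 106  91 117 112  96 107 147 152 151 155 154 151
196 197 197 197 178  77 127 136 134 137 135 104  81 120 121 150 157 153
194 192 192 193 144  64 132 136 136 136 136 130 100 103 100 143 149 152
121 122 122 123  89  23  72 110 132 133 120 106 100  97  98  96  95 105
119 118 117 118 110  46  25  58 103 106 100  98  97  98  96  93  92  93
117 117 117 117 117 110 100 100  99  98  97  98  99  97  94  93  92  91
123 117 117 117 115 107 100  97  98  97  98  97  95  94  92  90  92  92
144 128 122 113 102  97  98  98  97  96  95  93  92  92  91  91  92  92
134 114 103  98  98  97  96  97  95  92  91  92  91  92  92  92  93  91
103  99  98  97  97  96  96  91  88  90  92  92  93  90  91  92  91  94
```

```bash
python3 -m pendant '[[0.5,-0.03,-0.032,0,0,0,0],[0.39,-0.03,-0.032,0,0,0,0],[0.39,-0.03,-0.032,0,0,0,0],[0.39,-0.03,-0.032,0,0,0,0],[0.39,-0.03,-0.032,0,0,0,0]]'
python3 - <<'E'
from h import *
c=robot.read_camera('side');s=cv2.imread('pics/sidec.png');g=cv2.cvtColor(s,cv2.COLOR_BGR2GRAY);hsv=cv2.cvtColor(s,cv2.COLOR_BGR2HSV)
m=((g>124)&(g<141)).astype(np.uint8);w=np.zeros_like(m);w[258:272,300:322]=1;m&=w
n,l,st,ce=cv2.connectedComponentsWithStats(m);i=1+np.argmax(st[1:,4]);print(st[i],ce[i],ray(c,*ce[i],.0135))
d=(g<85).astype(np.uint8)*w;ys,xs=np.nonzero(d);print('dark',xs.min(),xs.max(),ys.min(),ys.max())
print(robot.get_state()['qpos'])
E
```

```text
clock: 15.8
tool_pos: [0.4855, 0.0618, 0.1735]
eef_rot: [-3.141, 0.0, 3.042]
ft_force: [0.8, -1.1, 1.1]
width: 0.0523
grip_force: 0.0
[306 261  11   6  52] [310.84615385 263.42307692] [0.48079653 0.05251795 0.0135    ]
dark 303 318 259 269
[ 0.74769172  0.47321119 -1.14307157  1.9829712   0.51292457  1.01815866
  0.82649612]
```

```bash
python3 -m pendant '[[0.39,-0.0045,-0.0113,-0.03,0,0,0],[0.39,0,0,-0.04,0,0,0],[0.39,0,0,-0.04,0,0,0],[0.39,0,0,-0.03,0,0,0],[0.39,0,0,0,0,0,0]]'
python3 - <<'E'
from h import *
print(robot.get_state()['qpos'])
for n in('top','side'):
    c=cam(n);u,v=proj(c,[.481,.0505,.02]).round().astype(int)
    globals()[n]=cv2.resize(c['img'][...,::-1][v-60:v+40,u-60:u+60],None,fx=5,fy=5,interpolation=2)
cv2.imwrite('pics/last2.png',side)
E
```

```text
clock: 16.35
tool_pos: [0.481, 0.0514, 0.0314]
eef_rot: [-3.141, -0.004, 3.042]
ft_force: [-0.6, 1.2, 0.3]
width: 0.0519
grip_force: 0.0
[ 0.56406922  0.67465105 -0.91093606  2.07150839  0.77327546  0.78302561
  0.63903558]
```

View pics/last2.png

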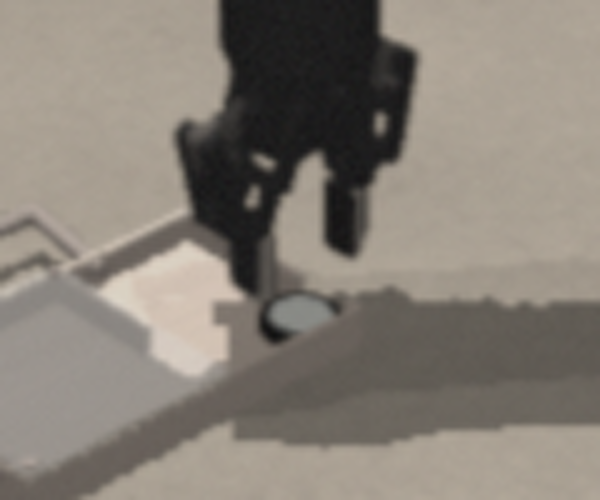

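The filter is nested in the corner at crop (298,317). The finger tips at crop (258,290) and (345,250) are on either side of it. Next I'll check the centring numerically.

Run:
```python
from h import *
c=robot.read_camera('side');u,v=proj(c,[.481,.0505,.02]).round().astype(int)
f=lambda a,b:(u-60+a/5,v-60+b/5)
print('filter',ray(c,*f(299,315),.0135))
t=robot.get_state()['tool_pos'];print('TCP px',[(proj(c,t+np.array([0,0,h]))-[u-60,v-60])*5 for h in(0,.006)])
for s in(-.0265,.0265):print((proj(c,t+np.array([.1*s,.995*s,.004]))-[u-60,v-60])*5)
```

```text
filter [0.47921205 0.05453774 0.0135    ]
TCP px [array([296.25776812, 271.88751453]), array([296.27669278, 261.38191926])]
[335.56567681 244.99899617]
[256.1133999  285.21453017]
```

```bash
python3 -m pendant '[[0.39,-0.001,0.001,-0.01,0,0,0],[0.39,0,0,-0.01,0,0,0],[0.39,0,0,0,0,0,0]]'
python3 -m pendant '[[0.39,0,0,-0.002,0,0,0],[0.39,0,0,0,0,0,0]]'
python3 -m pendant '[[0.39,0,0,-0.002,0,0,0],[0.39,0,0,0,0,0,0]]'
python3 -m pendant '[[0.39,0,0,-0.002,0,0,0],[0.39,0,0,0,0,0,0]]'
```

```text
clock: 16.8
tool_pos: [0.4817, 0.0514, 0.0124]
eef_rot: [-3.141, -0.001, 3.04]
ft_force: [0.9, -0.5, 1.1]
width: 0.052
grip_force: 0.0
clock: 17.0
tool_pos: [0.4821, 0.0516, 0.0112]
eef_rot: [-3.142, -0.0, 3.04]
ft_force: [0.2, -0.1, -0.2]
width: 0.0518
grip_force: 0.0
clock: 17.2
tool_pos: [0.4821, 0.0516, 0.0091]
eef_rot: [-3.141, 0.0, 3.04]
ft_force: [1.0, -0.5, 0.3]
width: 0.0519
grip_force: 0.0
clock: 17.4
tool_pos: [0.482, 0.0516, 0.007]
eef_rot: [-3.141, -0.0, 3.04]
ft_force: [1.0, -0.7, -0.8]
width: 0.0518
grip_force: 0.0
```

```bash
python3 -m pendant '[[0.39,-0.0015,0,-0.002,0,0,0],[0.39,0,0,0,0,0,0]]'
python3 -m pendant '[[0.39,0,0,-0.0015,0,0,0],[0.39,0,0,0,0,0,0]]'
```

```text
clock: 17.6
tool_pos: [0.4803, 0.0516, 0.005]
eef_rot: [-3.141, -0.0, 3.04]
ft_force: [-0.6, -0.4, 0.3]
width: 0.0523
grip_force: 0.0
clock: 17.8
tool_pos: [0.4806, 0.0516, 0.0036]
eef_rot: [-3.141, -0.0, 3.04]
ft_force: [0.4, -0.8, 0.8]
width: 0.0523
grip_force: 0.0
```

```bash
python3 -m pendant '[[0.39,0,0,0.001,0,0,0],[0.6,0,0,0,0,0,0],[0.7,0,0,0,0,0,0],[1,0,0,0,0,0,0],[1,0,0,0,0,0,0]]' 30
python3 -m pendant '[[1,0,0,0,0,0,0],[1,0,0,0,0,0,0]]'
python3 -m pendant '[[1,0,0,0.003,0,0,0],[1,0,0,0.005,0,0,0],[1,0,0,0.01,0,0,0],[1,0,0,0,0,0,0]]'
```

```text
clock: 18.3
tool_pos: [0.4808, 0.0517, 0.0051]
eef_rot: [-3.141, 0.0, 3.04]
ft_force: [-1.8, -1.0, 7.9]
width: 0.0405
grip_force: 29.2
clock: 18.5
tool_pos: [0.4807, 0.0517, 0.005]
eef_rot: [-3.141, 0.0, 3.04]
ft_force: [-1.5, -1.2, 8.2]
width: 0.0404
grip_force: 29.2
clock: 18.9
tool_pos: [0.4812, 0.0516, 0.024]
eef_rot: [-3.142, 0.001, 3.04]
ft_force: [-0.3, -0.8, 0.1]
width: 0.0402
grip_force: 30.4
```

```bash
python3 -m pendant '[[1,0,0,0.03,0,0,0],[1,0,0,0.04,0,0,0],[1,0,0,0.04,0,0,-4],[1,0,-0.02,0.03,0,0,-8],[1,0,-0.03,0,0,0,-8]]'
python3 -m pendant '[[1,0,-0.03,0,0,0,-8],[1,0,-0.03,0,0,0,-8],[1,0,-0.03,0,0,0,-8],[1,0,-0.03,0,0,0,-8],[1,0,-0.03,0,0,0,-8]]'
python3 - <<'E'
from h import *
print(robot.get_state()['qpos'])
for n,(u,v) in(('top',(463,246)),('side',(390,189))):
    c=robot.read_camera(n);im=cv2.imread('pics/'+n+'0.png');g=cv2.cvtColor(im,cv2.COLOR_BGR2GRAY)
    w=g[v-20:v+20,u-22:u+22];print(n);print('\n'.join(' '.join('%3d'%k for k in r[::2]) for r in w[4:36:2]))
    P=np.array([[.4962+.031*np.cos(a),-.3031+.031*np.sin(a),.08]for a in np.arange(0,6.28,1.5708)])
    print('predicted rim',[(proj(c,p)-[u-22,v-20]).round(1).tolist() for p in P])
E
```

```text
clock: 19.4
tool_pos: [0.4821, 0.0024, 0.1662]
eef_rot: [3.14, 0.005, 2.688]
ft_force: [0.7, 0.4, -2.2]
width: 0.04
grip_force: 30.7
clock: 19.9
tool_pos: [0.4803, -0.1497, 0.1628]
eef_rot: [-3.141, 0.0, 1.987]
ft_force: [1.0, 0.4, -0.6]
width: 0.0404
grip_force: 30.7
[ 0.94695095  0.40292046 -0.85248681  1.95765754  0.37344895  0.94473823
  0.32623996]
top
120 117 112 113 115 116 116 120 121 118 114 117 119 120 122 115 116 113 117 118 116 112
114 119 116 114 113 120 117 118 119 120 123 125 121 118 118 115 115 119 117 114 113 115
121 120 119 117 113 109 110 108 131 127 133 131 129 128 122 120 119 117 118 115 115 111
119 117 117 111 109 110  97 116 131 129 134 127 125 132 120 119 115 118 112 113 113 116
121 113 109 110 100  95 115 125 137 131 132 123 128 130 134 100 126 119 117 119 112 112
120 112 105  85  67 120 135 127 134  92  60  58  70 118 131 130 118 123 116 118 115 115
110 104  83  71  76 131 131 134 118  47  44  51  51  57 121 131 128 131 112 116 119 120
111  87  75  71  83 129 131 126  69  46  50  51  50  45  86 130 129 136 123 123 127 123
105  75  72  73  87 134 132 128  71 
[... 1520 characters left out ...]
0 104 113 125
147 145 146 144 144 127  99 138 148 136 127 105 117 134 151 147 110  91  93  96  96 101
145 146 146 146 146 144 123  90 100 113 114  98  99 120 116  93  78  87  89  90  92  94
145 144 145 144 144 143 144 140 128 113 100  94  95 105 123 105  84  80  83  86  90  91
145 144 146 145 144 144 145 146 145 144 143 142 143 144 144 143 140 123  90  81  79  85
147 147 147 147 145 144 145 145 146 145 143 144 144 143 143 145 145 144 143 133  92  83
149 147 148 147 147 146 146 145 145 146 146 145 145 143 144 144 145 145 145 143 133 125
148 149 148 148 148 147 146 146 147 148 147 146 146 146 146 147 146 144 136 133 119  95
predicted rim [[12.8, 16.3], [15.6, 23.2], [31.4, 22.7], [28.2, 15.8]]
```

```bash
python3 -m pendant '[[1,0.004,-0.04,0,0,0,-8],[1,0.004,-0.04,0,0,0,-8],[1,0.004,-0.04,0,0,0,-8],[1,0.004,-0.034,0,0,0,-5],[1,0,0,0,0,0,0]]'
```

```text
clock: 20.5
tool_pos: [0.496, -0.3066, 0.1623]
eef_rot: [-3.141, 0.001, 1.479]
ft_force: [-0.1, 1.0, -1.0]
width: 0.0402
grip_force: 30.7
```

```bash
python3 -m pendant '[[1,0,0.003,-0.02,0,0,0],[1,0,0,-0.02,0,0,0],[1,0,0,-0.02,0,0,0],[1,0,0,-0.01,0,0,0],[1,0,0,0,0,0,0]]'
python3 - <<'E'
from h import *
t=robot.get_state()['tool_pos'];c=cam('side');g=cv2.cvtColor(c['img'],cv2.COLOR_RGB2GRAY);u,v=390,182
print(t,proj(c,[.496,-.3035,.08])-[u-24,v-22],proj(c,t)-[u-24,v-22]);print('\n'.join(' '.join('%3d'%k for k in r[::2]) for r in g[v-22:v+22:2,u-24:u+24]))
E
```

```text
clock: 21.0
tool_pos: [0.4962, -0.2985, 0.0918]
eef_rot: [-3.14, -0.001, 1.488]
ft_force: [0.1, 0.2, 0.6]
width: 0.0401
grip_force: 30.6
[ 0.49617543 -0.29850727  0.09178259] [24.14053734 28.3998155 ] [23.36218431 25.1357366 ]
152 150 152 116  28  66  35  26  27  28  26  24  25  24  25  25  26  24  31  43  31  28  37  39
151 151 152 125  31  31  31  29  22  27  26  80  88  30  25  23  28  29  28  29  26  26  35  45
149 148 151 143  49  27  29  26  22  28  29 121 149  55  24  29  28  28  25  27  28  24  34  79
150 150 152 153 123  77  36  26  26  34  55 148 151  76  26  27  29  28  29  24  25  28  31  95
152 150 150 150 151 149 104  27  26  29 105 152 154 124  40  24  26  25  25  27  22  23  65 107
150 149 150 149 150 150 132  52  36  28  66 151 155 152  71  30  28  26  25  26  26  33  95 106
151 149 150 150 152 152 135  68  40  24  58 151 155 153  76  27  29  25  24  26  28  47 106 106
151 152 151 151 151 152 133  68  36  23  69 151 160 179 132  27  25  22  28  34  59  93 110 106
151 152 152 151 149 150 127  68  29  26  91 178 199 196 100  43  29  30  61  98 100 103 113 135
151 152 1
[... 538 characters left out ...]
  85 104 112 121 135 154 153
153 152 154 152 150 150 131  82  87  82  54  40  30  37  60  88  89  87  99 100 103 108 115 122
151 151 152 152 151 151 142  94  79  85  86  85  81  83  89  88  84  80  95  97  97  98 100 104
151 151 151 151 152 151 151 146 128  92  82  82  82  82  83  87  81  81  85  91  93  96  96  99
151 150 150 152 151 150 152 153 152 149 142 137 136 137 140 147 139 126  91  83  83  88  93  94
153 150 152 154 152 151 152 153 152 151 150 149 149 148 150 151 152 150 146 134 109  85  83  87
153 153 153 152 153 152 152 152 152 151 151 151 152 152 149 150 151 151 149 150 149 131 110  88
155 155 155 154 152 154 154 153 154 153 153 153 152 152 151 151 153 152 152 147 143 138 122  98
```

```bash
python3 -m pendant '[[1,0,-0.0045,0,0,0,0],[1,0,0,-0.005,0,0,0],[1,0,0,0,0,0,0]]'
python3 -m pendant '[[1,0,0,-0.003,0,0,0],[1,0,0,0,0,0,0]]'
python3 -m pendant '[[1,0,0,-0.002,0,0,0],[1,0,0,0,0,0,0]]'
```

```text
clock: 21.35
tool_pos: [0.4965, -0.3041, 0.0876]
eef_rot: [3.142, 0.0, 1.486]
ft_force: [0.1, 1.1, -0.4]
width: 0.0402
grip_force: 30.6
clock: 21.55
tool_pos: [0.4965, -0.3038, 0.0845]
eef_rot: [-3.141, -0.0, 1.487]
ft_force: [0.1, 0.5, -0.6]
width: 0.04
grip_force: 30.6
clock: 21.75
tool_pos: [0.4966, -0.3038, 0.0825]
eef_rot: [-3.141, -0.0, 1.487]
ft_force: [-0.7, 0.8, -0.2]
width: 0.0404
grip_force: 30.6
```

```bash
python3 -m pendant '[[1,0,0,-0.002,0,0,0],[1,0,0,0,0,0,0]]'
python3 -m pendant '[[1,0,0,-0.001,0,0,0],[1,0,0,0,0,0,0]]'
python3 -m pendant '[[1,0,0,-0.001,0,0,0],[1,0,0,0,0,0,0]]'
```

```text
clock: 21.95
tool_pos: [0.4965, -0.3038, 0.0805]
eef_rot: [-3.141, -0.0, 1.486]
ft_force: [0.8, -0.3, -0.6]
width: 0.04
grip_force: 30.6
clock: 22.15
tool_pos: [0.4966, -0.3039, 0.0796]
eef_rot: [-3.141, 0.0, 1.486]
ft_force: [-0.3, 0.2, -1.1]
width: 0.0401
grip_force: 30.6
clock: 22.35
tool_pos: [0.4967, -0.3039, 0.0791]
eef_rot: [-3.142, 0.0, 1.487]
ft_force: [-2.6, 1.3, 7.1]
width: 0.0404
grip_force: 31.4
```

Contact came at the expected seat height, not 3 mm higher on a lug. I'll release and retreat.

```bash
python3 -m pendant '[[0.55,0,0,0,0,0,0],[0.45,0,0,0,0,0,0],[0.4,0,0,0,0,0,0],[0.4,0,0,0.005,0,0,0],[0.4,0,0,0.01,0,0,0]]'
python3 -m pendant '[[0.4,0,0,0.03,0,0,0],[0.4,0,0,0.04,0,0,0],[0.4,0,0.03,0.03,0,0,0],[0.4,-0.01,0.04,0.02,0,0,0],[0.4,-0.01,0.04,0,0,0,0]]'
python3 -m pendant '[[0.4,-0.02,0.04,0,0,0,0],[0.4,-0.02,0.04,0,0,0,0],[0.4,-0.02,0.04,0,0,0,0],[0.4,-0.02,0.04,0,0,0,0],[0.4,0,0,0,0,0,0]]'
python3 - <<'E'
from h import *
for n,(u,v) in(('top',(463,246)),('side',(390,187))):
    c=cam(n,n+'end.png');g=cv2.cvtColor(c['img'],cv2.COLOR_RGB2GRAY)
    print(n);print('\n'.join(' '.join('%3d'%k for k in r) for r in g[v-16:v+16:2,u-20:u+20:2]))
    for z in(.08,.088):print(proj(c,[.496,-.3035,z])-[u-20,v-16])
E
```

```text
clock: 22.85
tool_pos: [0.4964, -0.3037, 0.0937]
eef_rot: [-3.141, -0.001, 1.487]
ft_force: [-0.7, -0.0, 1.0]
width: 0.0511
grip_force: 0.0
clock: 23.35
tool_pos: [0.4775, -0.1928, 0.2169]
eef_rot: [3.138, 0.002, 1.486]
ft_force: [0.7, 0.0, -0.3]
width: 0.0513
grip_force: 0.0
clock: 23.85
tool_pos: [0.3948, -0.0301, 0.2144]
eef_rot: [3.141, 0.003, 1.492]
ft_force: [0.0, -1.4, -0.8]
width: 0.0514
grip_force: 0.0
top
129 129 125 121 126 121 126 126 130 125 128 125 127 127 127 125 118 126 127 123
127 128 129 123 128 128 123 122 126 138 130 129 126 126 123 123 123 126 124 124
126 123 124 116 121 116 108 133 142 143 138 137 138 135 127 124 125 123 126 124
126 121 114 112 116 102 125 137 137 135 114 127 137 132 126 130 126 128 129 117
122 118 114 107 104 124 134 132  59  51  53  56  50  97 110 136 126 123 122 121
121 111  96  73 131 142 123  49  61  91 101 103  93  53  92 127 130 122 123 124
115  86  74  77 138 145  78  54  96 104 105 101 103  93  54 132 137 126 123 123
 95  78  76  84 143 138  51  65 103 103 103  99 104 104  58 105 145 135 137 134
 79  78  76  93 144 133  48  69 105 106 1
[... 1287 characters left out ...]
 140 180
 77  66  29  26  82 155 124  46 100 126 128 128 112  48 130 132 100 118 141 152
 78  73  41  88 129 126 133  37  23  37  51  48  30  42 138 112 106 105 109 119
128 102 123 146 133 105 146 134  96  56  48  49  70 137 155 117  97  99 103 102
154 153 156 155 152 130  95 107 120 117 102 103 125 124 100  83  94  97  96  97
154 153 153 153 154 154 149 137 121 105 100 101 112 128 109  89  84  85  89  95
154 154 153 153 153 155 155 153 151 151 150 150 152 152 152 148 131  95  86  85
156 156 156 154 154 153 155 154 154 153 153 154 152 153 153 153 152 151 141  99
157 154 155 156 156 155 155 155 155 155 153 153 151 154 153 153 155 153 151 141
[20.14053734 17.3998155 ]
[20.34001204 14.79664271]
```

```bash
python3 -c "
from cell import robot
print(robot.close_job())"
```

```text
the job is handed in; nothing more can be done
None
```

I tipped the tray by both bails in the order asked and placed the filter on the carrier; the final camera readings show it centred and flat between the four lugs. The job was handed in at about 24 s of the 64 s, and I kept clear of the bottle, slide box and mouse but did not check them again at the end.

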